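# Set a drilling template on its jig and back off the clamp screw

## Task

Lift the drilling template by its handle, line up both its holes with the two pins of the jig (big hole on the big pin) and lower it, without dropping it, until it lies flat on the blank. Then turn the jig's clamp thumbscrew clockwise until it bottoms, and back it off a quarter turn. Leave the template on its pins and do not disturb the loose parts lying about.

Things in the scene. Friction and masses are not known exactly. Their poses are not given: they have to be found in the camera images.
- template_grip (a point): Middle of the handle bar of the drilling template (loose, about 0.35 kg), 45 mm above the plate's underside; the template stands 54 mm high, at the start flat on the bench. The bar runs along the template's x: 64 mm long, 14 mm wide (y), 18 mm high, on two posts 14 mm square at x = +25 and -25 mm. z is up. Same axes as template.
- template: The drilling template as a whole, origin and axes as template_grip: flat steel plate 150 x 70 x 8 mm (its x, y, z) with a dark bridge handle on top. On the plate's centre line a 14 mm hole at x = +55 mm and a 10 mm hole at x = -55 mm.
- hole_big (a point): Centre of the template's 14 mm hole, at the underside of the plate.
- hole_small (a point): Centre of the template's 10 mm hole, at the underside of the plate.
- jig: Drilling jig, fixed: grey painted base from x = -86 to +150 mm, 96 mm wide (y), top at z = 16 mm. Origin on the bench half-way between the pins, z up. Fixed on it an aluminium blank 78 x 64 mm, top at z = 22 mm, on which the template rests. Steel pins, last 8 mm conical, tips at z = 42 mm: 12 mm pin at x = +55 mm, 8 mm pin at x = -55 mm. The thumbscrew stands at x = +118 mm.
- seat_big (a point): On the axis of the 12 mm pin at the height of the blank's top (z = 22 mm): hole_big comes here when the template is home.
- seat_small (a point): The same on the 8 mm pin: hole_small comes here when the template is home.
- screw_grip (a point): Middle of the wing head of the clamp thumbscrew, on its upright axis, 69 mm above the bench. The wing is an upright bar 44 mm long (along the point's x axis, which turns with it), 12 mm thick (y) and 26 mm high. It stands above pins and plate.
- clamp_screw (a joint): Angle of the thumbscrew, rad: 0 = bottomed (hard stop), growing as it is backed off counter-clockwise seen from above (quarter turn = 1.57). Starts 0.5 to 0.95, light friction (0.06 N m), stays where it is left, does not rise or sink. At 0 the wing stands 0.8 rad clockwise of the jig's x axis.
- brass_cap: Bystander: ribbed brass cap, 43 mm across, 30 mm high; origin under its centre.
- float_lid: Bystander: cast float chamber lid lying on the bench, 76 x 73 x 28 mm; origin under its centre.
- bolt: Bystander: hex bolt standing on its head, 21 mm across, 33 mm high; origin under its centre.
There are look-alikes about, which are no part of the job. Of the things that look like the template, take the one that is farthest from the robot's base at the start.

How it is judged:
By the outcome, as a careful person would: the job done as asked, in the order asked, and still so for the second after the job is handed in, with the robot touching nothing.
It also fails if it takes over 58 s, if anything falls off the work surface, if the arm or the gripper's body presses on something with over 40 N, if the wrist force passes 120 N, or if a joint passes its speed limit or range.

## Robot

A 7-joint arm with a two-finger parallel gripper is mounted at the origin on the work surface; the furniture and walls round the work are solid. World frame = base frame: x ahead of the robot, y to its left, z up, the work surface at z = 0. Lengths are in m, angles in rad, forces in N, time in s.
With the tool pointing down it reaches from about 0.425 to 0.925 m from the base axis. Payload 6.8 kg.
Tool frame: the origin (TCP) lies on the centre line of the jaws, within the pads' length; the fingertips stand 8 mm ahead of it and the grasp point (between the pads) lies 11 mm behind it; z points along the fingers, y is the line along which they close (so a half turn about z gives the same grasp; the last joint's range is limited). The gripper opens to 85 mm and grips with 20 to 120 N. Pads are 22 mm wide; open, the fingers measure 114 mm over their backs; the gripper's body (76 mm by 85 mm) begins 54 mm behind the grasp point. The pads swing forward as they close: fully open they stand 13 mm farther back than shut.
Start: joints at [-1.364, 0.477, 0.022, 1.555, -0.011, 1.109, -0.083], TCP at [0.209, 0.642, 0.239] pointing down, gripper open.
Joint ranges: [-2.96, 2.96], [-0.34, 2.1], [-1.41, 1.46], [0.24, 2.44], [-1.37, 4.51], [0.17, 1.92], [-2.96, 2.96]. Speed limits (rad/s): [2.39, 2.39, 3.14, 3.14, 3.14, 3.14, 3.14].

## Interface

Orientations are given as a unit quaternion [w, x, y, z].
In Python, from plant import manip gives the robot as it stands. The module is installed in compiled form; this text tells all that it offers.
- The arm moves only by the tool servo_tool, never from a script. Its argument "steps" is a list of rows, each a list of 5 numbers: the shift along the world's x, y, z as a fraction of full scale, then the turn about the world's z as a fraction of full scale, then the opening, from 0 (shut) to 1 (fully open). In form: [[dx, dy, dz, yaw, hand], ...]. A call has 1 to 8 rows; each row is the pose to reach, as a shift and turn from the pose commanded when the call began; what a row does not reach only later rows make up. Full scale, the value 1, is 0.5 m for a shift and pi/4 rad for a turn. A row lasts 1/12 s, in which the tool goes at most 41.7 mm and 7.16 degrees, less where a joint would pass 70% of its speed; a pose out of reach is approached as far as the arm can. A call with a number of a shift or a turn outside -1 to 1 is refused whole. A call with a gripper value outside its range is refused whole. The fingers move at their own pace and stop on an object; "force" is the grip in N (left out, the last holds). Time passes only in rows, so rows that repeat a pose let the fingers close. It gives the time, the measured TCP pose, the force, the opening and the grip force at its end, in the units of the state.
- manip.get_obs(): the state, without advancing time (a new reading comes with each control period).
- manip.get_image(name): name is "side" or "top"; returns a dict with "image" (420x560x3 uint8, blue, green, red), "mtx" (3x3 intrinsics, pixels), "origin" and "attitude" of the camera in the world. Camera axes: x right, y up, looking along -z (the intrinsics and any distortion apply to the point x, -y, -z); pixel columns grow to the right and rows downward; lengths in m; the calibration is good to about 2 mm. A picture is of the moment at which its call begins. There is no depth.
- manip.job_done(): hands the job in; it is judged then, once.
Trained networks look in a picture, given as the dict that the camera call returned (one of the last four; its "shot" number tells which), for a name from the list of things; names that differ only in an ending like _2 or _b are one class to them, and where a whole thing is asked for, a point or a joint stands for the part that bears it (a point fixed in the world has none). Each returns a list of dicts, best first, with "p" (0 to 1); they miss things now and then, are a little off and sometimes report something else, mostly with a low value. They report only what shows in the picture. A call takes as long as a camera call. They do not tell look-alikes from the thing itself.
- manip.recognise(picture, target): "location" ([x, y, z] in m, in world coordinates, good to about 4 mm: the middle of the surface that is visible of it).
- manip.trace(picture, target): "pixels" (420x560 bool, what is visible of it).
The state is a dict: "time": time; "joint_pos": joint angles; "joint_vel": joint speeds; "tau": joint torques, N m; "tcp_pos": TCP position; "tcp_rot": TCP orientation; "ft_force": force on the tool from outside, world axes, zero at the start; "ft_torque": the same for the moment, N m; "width": opening from 0.0 (shut) to 1.0 (fully open); "grip_force": force on a finger pad.
Only numpy, scipy, OpenCV 4.12 (cv2) and the standard library are available. Lean on these libraries where they do the work, as an engineer would, in place of code of your own. Each camera call takes 0.05 s, during which the arm holds its last target. There are 200 camera calls.

## Working session

There is one attempt and no reset: what is moved stays moved. The work goes in short steps, Python scripts to look and compute and a tool call to move; the robot and the scene stay as the last step left them, time stands still between calls to the robot, and variables do not carry over. Pictures are saved under pics/ and viewed, at most 10 in all, crops included, and the job is handed in when it is done.

Besides the shell and the picture viewer there is one more tool, called after "Emit:" in YAML: its name, and indented under it one key for each argument. servo_tool: Moves the arm, as the interface text tells. Its arguments: {"type":"object","properties":{"steps":{"type":"array","items":{"type":"array","items":{"type":"number"}}},"force":{"type":"number"}},"required":["steps"]}

```bash
mkdir -p pics
cat > h.py <<'E'
import numpy as np, cv2
from plant import manip
from scipy.spatial.transform import Rotation as R
def rot(a):
    a=np.array(a,float)
    return a if a.shape==(3,3) else R.from_quat(a[[1,2,3,0]]).as_matrix()
def px2w(im,uv,z):
    K=np.array(im["mtx"]);d=np.linalg.inv(K)@np.array([uv[0],uv[1],1.]);d=rot(im["attitude"])@(d*[1,-1,-1])
    o=np.array(im["origin"]);return o+d*(z-o[2])/d[2]
def w2px(im,p):
    c=rot(im["attitude"]).T@(np.array(p)-im["origin"]);c=c*[1,-1,-1];q=np.array(im["mtx"])@c;return q[:2]/q[2]
E
python3 - <<'E'
from h import *
o=manip.get_obs();print(o)
for n in("top","side"):
    im=manip.get_image(n);cv2.imwrite(f"pics/{n}0.png",im["image"])
    print(n,{k:v for k,v in im.items() if k!="image"})
    for t in("template","template_grip","hole_big","hole_small","jig","seat_big","seat_small","screw_grip","brass_cap","float_lid","bolt"):
        try: print(t,[(np.round(d["location"],3).tolist(),round(d["p"],2),w2px(im,d["location"]).round().tolist()) for d in manip.recognise(im,t)])
        except Exception as e: print(t,e)
E
```

```text
{'time': 0.0, 'joint_pos': array([-1.36411083,  0.47784383,  0.02232415,  1.55645188, -0.01151644,
        1.10930257, -0.08310179]), 'joint_vel': array([-0.00011442,  0.00127427, -0.00056518, -0.00048107, -0.00045945,
        0.00087923,  0.00018358]), 'tau': array([-3.63981826e-06, -5.96430373e+01,  1.60809148e+00, -2.81196409e+01,
        1.24729337e-02,  9.09298280e-03, -3.60543041e-06]), 'tcp_pos': array([0.20880808, 0.64127868, 0.2382959 ]), 'tcp_rot': array([-8.78958482e-05,  1.56730652e-01,  9.87640937e-01, -9.34825713e-04]), 'ft_force': array([-0.10919548, -0.13211828, -0.31474395]), 'ft_torque': array([-0.02155884,  0.02498107,  0.03945001]), 'grip_force': 0.0, 'width': 0.9970750238045691}
top {'mtx': array([[454.85438716,   0.        , 280.56969856],
       [  0.        , 454.85438716, 212.44644682],
       [  0.        ,   0.        ,   1.        ]]), 'origin': array([0.33892433, 0.06308585, 1.02879451]), 'attitude': array([ 0.70808555,  0.03678375, -0.04891199, -0.70346956]), 'shot': 1}
template [([0.354, -0.053, 0.007], 0.94, [325.0, 261.0]), ([0.513, -0.108, 0.011], 0.
[... 1455 characters left out ...]
, 260.0]), ([0.511, -0.131, 0.009], 0.68, [322.0, 278.0]), ([0.349, 0.199, 0.025], 0.19, [252.0, 187.0])]
hole_small [([0.51, -0.127, 0.006], 0.91, [321.0, 278.0]), ([0.359, -0.064, 0.009], 0.73, [256.0, 260.0])]
jig [([0.495, 0.189, 0.016], 0.84, [305.0, 189.0])]
seat_big [([0.496, 0.19, 0.019], 0.91, [305.0, 188.0]), ([0.484, 0.284, 0.073], 0.6, [299.0, 153.0])]
seat_small [([0.492, 0.19, 0.014], 0.66, [304.0, 189.0])]
screw_grip [([0.486, 0.285, 0.071], 0.41, [299.0, 153.0])]
brass_cap [([0.347, 0.201, 0.026], 0.68, [251.0, 186.0])]
float_lid [([0.328, -0.255, 0.009], 0.64, [242.0, 326.0])]
bolt [([0.374, 0.154, 0.009], 0.55, [262.0, 201.0]), ([0.488, 0.281, 0.072], 0.28, [300.0, 153.0])]
```

View pics/top0.png

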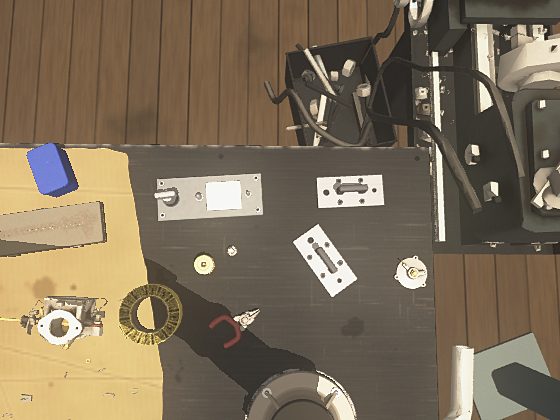

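View pics/side0.png

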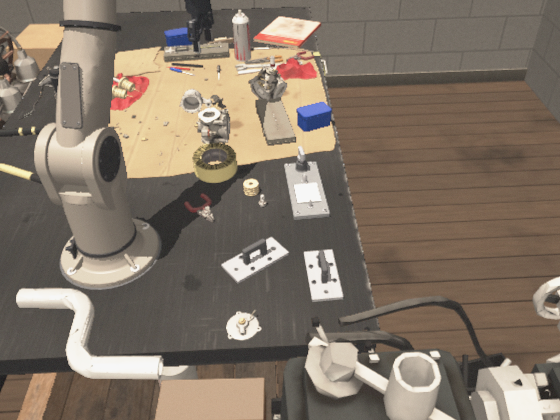

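The task template is the one around (0.513, -0.11): top image px (350,191), side image (322,276). The jig is at top px (208,198), with the screw at its left end (166,195). I'll zoom in on both next.

Run:
```python
from h import *
T=cv2.imread("pics/top0.png");S=cv2.imread("pics/side0.png")
def c(I,u,v,w,h):return cv2.resize(I[v:v+h,u:u+w],(400,300),interpolation=cv2.INTER_CUBIC)
m=np.vstack([np.hstack([c(T,311,161,80,60),c(S,282,246,80,60)]),np.hstack([c(T,150,155,120,90),c(S,245,140,120,90)])])
cv2.imwrite("pics/m0.png",m)
for n in("top","side"):
    im=manip.get_image(n)
    for t in("template","jig","screw_grip"):
        for d in manip.trace(im,t):
            k=d["pixels"].astype(np.uint8);r=cv2.minAreaRect(cv2.findNonZero(k));print(n,t,round(d["p"],2),k.sum(),np.round(r[0],1),np.round(r[1],1),round(r[2],1))
            np.save(f"pics/{n}_{t}_{int(r[0][0])}.npy",k)
```

```text
top template 0.89 2080 [324.3 259.8] [68.1 32.4] 53.5
top template 0.65 2010 [350. 191.] [31.2 66.4] 88.2
top jig 0.72 4436 [208.  196.6] [ 43.  107.6] 86.5
top screw_grip 0.58 180 [165. 196.] [10. 22.] 90.0
top screw_grip 0.27 4403 [208.3 196.8] [ 43.2 106.4] 86.2
side template 0.87 1571 [253.7 258.5] [27.9 64.2] 60.3
side template 0.72 1473 [322.  275.8] [53.2 29.9] 77.0
side jig 0.89 2111 [304.8 182.9] [74.7 36.9] 78.7
side screw_grip 0.68 111 [300. 154.] [16.  8.] 90.0
```

View pics/m0.png

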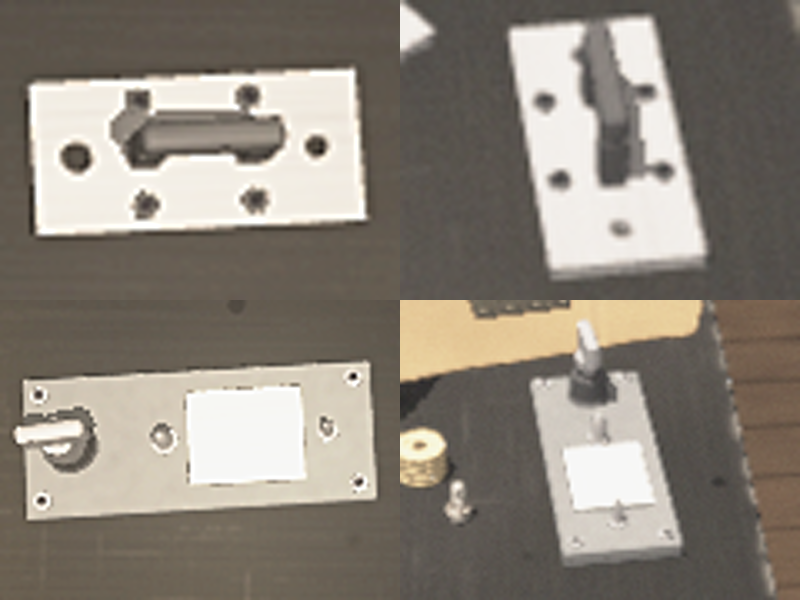

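In the zoomed view, the template's big hole is on its left (world +y) side, about px (326,192), with the small one at about (374,190). The jig's big pin is at about (198.5,186) in the top image, next to the screw, and the small pin is at about (248,183). So both parts already point the same way.

```bash
cat >> h.py <<'E'
def rect(im,box,z,thr,lo=400):
    """bright rectangle in box -> world corners at z, centre, angle of long side"""
    u,v,w,h=box;g=cv2.cvtColor(im["image"],cv2.COLOR_BGR2GRAY)[v:v+h,u:u+w]
    g=cv2.resize(g,None,fx=8,fy=8,interpolation=cv2.INTER_CUBIC);b=(g>thr).astype(np.uint8)
    c=max(cv2.findContours(b,0,2)[0],key=cv2.contourArea)[:,0,:].astype(float)
    P=np.array([px2w(im,((x+.5)/8-.5+u,(y+.5)/8-.5+v),z)[:2] for x,y in c])
    r=cv2.minAreaRect((cv2.convexHull(P.astype(np.float32)*1000)))
    return np.round(r[0],1),np.round(r[1],1),round(r[2],2)
E
python3 - <<'E'
from h import *
im=manip.get_image("top");s=manip.get_image("side")
for thr in(120,150): print("plate top",rect(im,(305,165,95,52),.008,thr),"side",rect(s,(295,246,60,60),.008,thr))
for thr in(215,230): print("blank top",rect(im,(190,168,65,55),.022,thr),"side",rect(s,(285,175,45,35),.022,thr))
for thr in(100,120): print("base top",rect(im,(140,160,140,80),.016,thr))
def p(i,name,x,y,k,u,v,z):
    q=((x+.5)/k-.5+u,(y+.5)/k-.5+v);print(name,np.round(q,1),(px2w(i,q,z)*1000).round(1)[:2])
p(im,"hb",76,157,5,311,161,.008);p(im,"hs",315,146,5,311,161,.008)
p(s,"hs side",621-400,228,5,282,246,.008)
k=10/3
p(im,"pb",163,437-300,k,150,155,.038);p(im,"ps",327,428-300,k,150,155,.038)
p(s,"pb side tip",600-400,418-300,k,245,140,.042);p(s,"ps side tip",619-400,505-300,k,245,140,.042)
for a,b in((39,394),(41,499),(353,377),(359,482)):p(im,"corner",a,b-300,k,150,155,.017)
p(im,"wing l",16,435-300,k,150,155,.082);p(im,"wing r",84,430-300,k,150,155,.082)
E
```

```text
plate top (array([ 514.2, -112. ]), array([ 72.8, 152.8]), 3.17) side (array([ 513.1, -116.9]), array([ 73.8, 159. ]), 3.28)
plate top (array([ 514.2, -112. ]), array([ 71.7, 151.6]), 3.16) side (array([ 513.1, -116.1]), array([ 72.3, 155.2]), 3.18)
blank top (array([500.1, 174.4]), array([66.3, 80.1]), 3.71) side (array([498.7, 170.8]), array([68.4, 84.5]), 4.0)
blank top (array([500. , 174.6]), array([64.7, 78.5]), 3.87) side (array([498.6, 170.2]), array([66., 81.]), 4.05)
base top (array([471.8, 207.8]), array([150. , 244.4]), 3.58)
base top (array([497.2, 209.4]), array([ 97. , 243.1]), 3.84)
hb [325.8 192. ] [511.1 -56.9]
hs [373.6 189.8] [ 517.1 -166.3]
hs side [325.8 291.2] [ 515.9 -170.5]
pb [198.6 195.8] [495.3 226.9]
ps [247.8 193. ] [502.2 118.9]
pb side tip [304.6 175. ] [496.  219.9]
ps side tip [310.4 201.2] [502.8 106.5]
corner [161.4 182.8] [527.3 314.5]
corner [162.  214.4] [456.  310.5]
corner [255.6 177.8] [540.9 103. ]
corner [257.4 209.2] [469.1  98.1]
wing l [154.4 195.2] [488.9 311.8]
wing r [174.8 193.6] [492.4 269.3]
```

Emit:
servo_tool:
  steps:
    - [0.04,-0.05,0,-0.1,1]
    - [0.1,-0.12,0,-0.25,1]
    - [0.16,-0.2,0,-0.4,1]
    - [0.22,-0.28,0,-0.55,1]
    - [0.28,-0.36,0,-0.7,1]
    - [0.34,-0.44,0,-0.85,1]
    - [0.38,-0.5,0,-0.95,1]
    - [0.4,-0.52,0,-1,1]
  force: 60

```text
time: 2.37
tcp_pos: [0.4069, 0.3835, 0.2396]
tcp_rot: [-0.0, 0.524, 0.851, 0.0]
ft_force: [0.8, 0.6, 0.1]
width: 1.002
grip_force: 0.0
```

Emit:
servo_tool:
  steps:
    - [0.01,-0.06,0,-0.1,1]
    - [0.03,-0.14,0,-0.2,1]
    - [0.05,-0.22,0,-0.3,1]
    - [0.07,-0.3,0,-0.4,1]
    - [0.09,-0.38,0,-0.45,1]
    - [0.11,-0.46,0,-0.5,1]
    - [0.13,-0.54,0,-0.522,1]
    - [0.15,-0.62,0,-0.522,1]

```text
time: 3.03
tcp_pos: [0.4814, 0.0735, 0.2397]
tcp_rot: [0.0, 0.686, 0.728, 0.001]
ft_force: [0.6, 0.3, -0.1]
width: 0.999
grip_force: 0.0
```

Emit:
servo_tool:
  steps:
    - [0.016,-0.08,0,0,1]
    - [0.032,-0.16,0,0,1]
    - [0.048,-0.24,-0.04,0,1]
    - [0.06,-0.32,-0.1,0,1]
    - [0.066,-0.36,-0.16,0,1]
    - [0.066,-0.37,-0.2,0,1]
    - [0.066,-0.37,-0.2,0,1]
    - [0.066,-0.37,-0.2,0,1]

```text
time: 3.7
tcp_pos: [0.5134, -0.1099, 0.1387]
tcp_rot: [-0.001, 0.686, 0.728, -0.001]
ft_force: [0.0, 0.0, 0.7]
width: 0.997
grip_force: 0.0
```

Emit:
servo_tool:
  steps:
    - [0.002,-0.004,-0.05,-0.005,1]
    - [0.002,-0.004,-0.1,-0.005,1]
    - [0.002,-0.004,-0.15,-0.005,1]
    - [0.002,-0.004,-0.19,-0.005,1]
    - [0.002,-0.004,-0.209,-0.005,1]
    - [0.002,-0.004,-0.209,-0.005,1]
    - [0.002,-0.004,-0.209,-0.005,0.3]
    - [0.002,-0.004,-0.209,-0.005,0]

```text
time: 4.37
tcp_pos: [0.5167, -0.1113, 0.0365]
tcp_rot: [0.001, 0.687, 0.727, 0.001]
ft_force: [0.0, -0.5, 0.2]
width: 0.745
grip_force: 0.0
```

Emit:
servo_tool:
  steps:
    - [0,0,0,0,0]
    - [0,0,0,0,0]
    - [0,0,0,0,0]
    - [0,0,0,0,0]
    - [0,0,0,0,0]
    - [0,0,0,0,0]

```text
time: 4.87
tcp_pos: [0.5153, -0.1117, 0.0353]
tcp_rot: [-0.0, 0.687, 0.727, 0.0]
ft_force: [-1.3, 0.7, 6.2]
width: 0.152
grip_force: 59.9
```

Emit:
servo_tool:
  steps:
    - [0,0,0.01,0,0]
    - [0,0,0.03,0,0]
    - [0,0,0.06,0,0]
    - [0,0,0.1,0,0]
    - [0,0,0.13,0,0]
    - [0,0,0.15,0,0]
    - [0,0,0.15,0,0]
    - [0,0,0.15,0,0]

```text
time: 5.53
tcp_pos: [0.5153, -0.1114, 0.1101]
tcp_rot: [0.0, 0.687, 0.727, 0.0]
ft_force: [-0.4, 1.2, -4.8]
width: 0.155
grip_force: 58.9
```

Run:
```python
from h import *
o=manip.get_obs();print(o["ft_force"],o["tcp_pos"],o["width"],o["grip_force"])
```

```text
[-0.35396401  1.2133924  -4.8053908 ] [ 0.51530541 -0.11144119  0.11007184] 0.15527497530788592 58.85365605354309
```

Emit:
servo_tool:
  steps:
    - [0,0.03,0,0,0]
    - [-0.01,0.09,0,0,0]
    - [-0.01,0.16,0,0,0]
    - [-0.02,0.23,0,0,0]
    - [-0.02,0.3,0,0,0]
    - [-0.03,0.37,0,0.014,0]
    - [-0.03,0.43,0,0.014,0]
    - [-0.03,0.49,0,0.014,0]

```text
time: 6.2
tcp_pos: [0.4987, 0.135, 0.1086]
tcp_rot: [-0.001, 0.682, 0.731, -0.001]
ft_force: [0.5, -0.3, -3.9]
width: 0.153
grip_force: 58.8
```

Emit:
servo_tool:
  steps:
    - [0,0.04,0,0,0]
    - [0,0.065,0,0,0]
    - [0,0.08,0,0,0]
    - [0,0.082,0,0,0]
    - [0,0.082,0,0,0]
    - [0,0.082,0,0,0]

```text
time: 6.7
tcp_pos: [0.5002, 0.1723, 0.1096]
tcp_rot: [0.0, 0.684, 0.73, -0.001]
ft_force: [-0.5, 0.0, -4.2]
width: 0.155
grip_force: 58.8
```

Run:
```python
from h import *
o=manip.get_obs();print(o["ft_force"],o["tcp_pos"],o["tcp_rot"],o["width"])
T=manip.get_image("top");S=manip.get_image("side")
cv2.imwrite("pics/top1.png",T["image"]);cv2.imwrite("pics/side1.png",S["image"])
def c(I,u,v,w,h):return cv2.resize(I["image"][v:v+h,u:u+w],(400,w and int(400*h/w)),interpolation=cv2.INTER_CUBIC)
m=np.hstack([c(T,150,140,120,120),c(S,245,120,120,120)])
cv2.imwrite("pics/m1.png",m)
```

```text
[-0.51334635  0.01847587 -4.19165611] [0.50023938 0.17231391 0.10962971] [ 2.24577903e-04  6.83675678e-01  7.29785752e-01 -5.23090189e-04] 0.15530691320609005
```

View pics/m1.png

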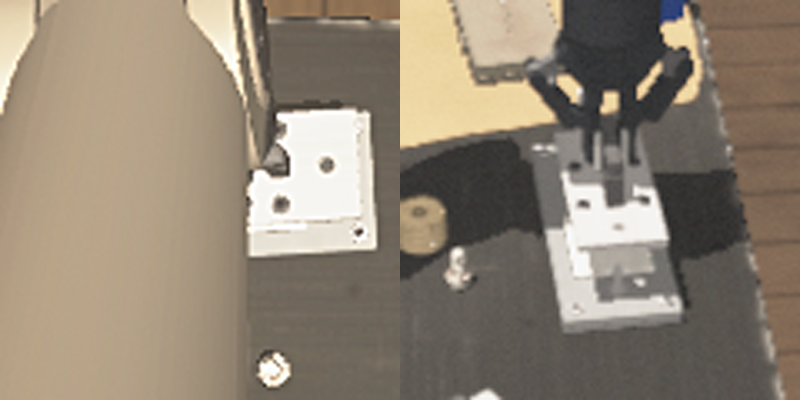

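Run:
```python
from h import *
o=manip.get_obs();T=manip.get_image("top");S=manip.get_image("side")
T0=dict(T,image=cv2.imread("pics/top0.png"));S0=dict(S,image=cv2.imread("pics/side0.png"))
def dark(im,u,v,z,n,r=5):
    g=cv2.cvtColor(im["image"],cv2.COLOR_BGR2GRAY)[v-r:v+r+1,u-r:u+r+1].astype(float)
    w=np.clip(np.percentile(g,70)*.93-g,0,None);yy,xx=np.mgrid[v-r:v+r+1,u-r:u+r+1]
    q=((w*xx).sum()/w.sum(),(w*yy).sum()/w.sum());print(n,np.round(q,2),(px2w(im,q,z)*1000).round(1)[:2]);return q
dark(T0,326,192,.006,"T0 big");dark(T0,374,190,.006,"T0 small")
dark(S0,326,291,.008,"S0 small",4)
zt=o["tcp_pos"][2]-.0353+.008;print(zt)
dark(T,247,189,zt-.002,"T1 small");
q=(245+(618.5-400)/(10/3)-.5,120+227.5/(10/3)-.5);dark(S,round(q[0]),round(q[1]),zt,"S1 small",3)
# expected from rigid grasp: template centre = tcp + const
print("T plate",rect(T0,(305,165,95,52),.008,135))
```

```text
T0 big [325.86 192.08] [511.2 -57.3]
T0 small [373.83 189.79] [ 517.5 -167.2]
S0 small [325.61 291.36] [ 515.4 -171. ]
0.08249422428324421
T1 small [247.46 188.91] [504.1 117.3]
S1 small [310.   187.43] [502.  113.1]
T plate (array([ 514.2, -112. ]), array([ 72.2, 152.2]), 3.16)
```

Emit:
servo_tool:
  steps:
    - [-0.001,0.0045,-0.01,0,0]
    - [-0.001,0.0045,-0.03,0,0]
    - [-0.001,0.0045,-0.045,0,0]
    - [-0.001,0.0045,-0.057,0,0]
    - [-0.001,0.0045,-0.057,0,0]
    - [-0.001,0.0045,-0.057,0,0]

```text
time: 7.4
tcp_pos: [0.4994, 0.1763, 0.0806]
tcp_rot: [-0.0, 0.683, 0.731, -0.001]
ft_force: [0.4, 0.2, -4.1]
width: 0.156
grip_force: 58.8
```

Run:
```python
from h import *
o=manip.get_obs();print(o["tcp_pos"],o["tcp_rot"],o["ft_force"]);T=manip.get_image("top");S=manip.get_image("side")
def dark(im,u,v,z,n,r=5):
    g=cv2.cvtColor(im["image"],cv2.COLOR_BGR2GRAY)[v-r:v+r+1,u-r:u+r+1].astype(float)
    w=np.clip(np.percentile(g,70)*.93-g,0,None);yy,xx=np.mgrid[v-r:v+r+1,u-r:u+r+1]
    q=((w*xx).sum()/w.sum(),(w*yy).sum()/w.sum());print(n,np.round(q,2),(px2w(im,q,z)*1000).round(1)[:2]);return q
zt=o["tcp_pos"][2]-.0353+.008
p=[int(round(x)) for x in w2px(T,[.5036,.1195,zt-.002])];dark(T,*p,zt-.002,"T2 small")
def c(I,u,v,w,h):return cv2.resize(I["image"][v:v+h,u:u+w],(400,int(400*h/w)),interpolation=cv2.INTER_CUBIC)
cv2.imwrite("pics/m2.png",np.hstack([c(T,220,165,50,60),c(S,280,150,60,72)]))
```

```text
[0.49935637 0.17626403 0.08060985] [-1.43273005e-04  6.82858300e-01  7.30550480e-01 -7.19129262e-04] [ 0.42980556  0.22958937 -4.11993899]
T2 small [246.52 191.63] [503.2 120.9]
```

View pics/m2.png

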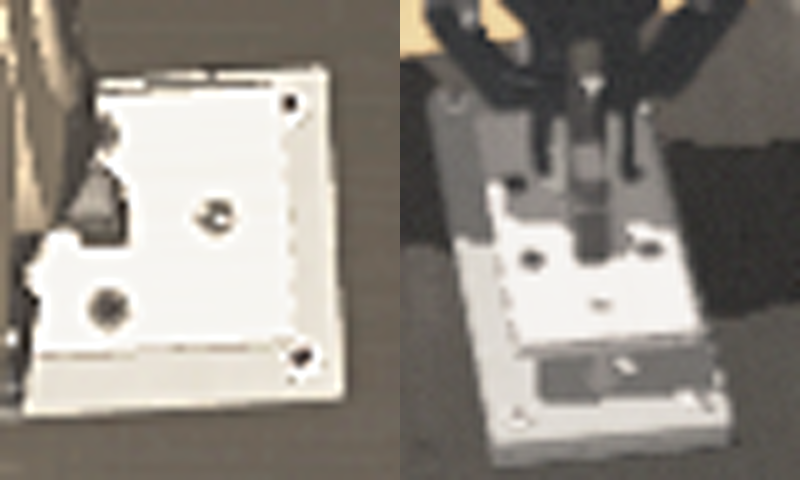

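The small hole shows in the top view at about px (246.5,191.6), with the pin tip visible as a bright spot inside it. I'll check the tip's pixel position against the predicted one.

Run:
```python
from h import *
T=manip.get_image("top");o=manip.get_obs();print(o["tcp_pos"])
T0=cv2.cvtColor(cv2.imread("pics/top0.png"),cv2.COLOR_BGR2GRAY)
print("pred tip",w2px(T,[.5036,.1195,.042]),"base",w2px(T,[.5036,.1195,.016]),"hole under",w2px(T,[.5032,.1209,o["tcp_pos"][2]-.0353]))
print("pred big tip",w2px(T,[.4963,.2293,.042]),"base",w2px(T,[.4963,.2293,.016]))
print(T0[188:198,243:253]);print(T0[190:201,192:205])
print(cv2.cvtColor(T["image"],cv2.COLOR_BGR2GRAY)[187:197,241:252])
```

```text
[0.50002813 0.17660848 0.08152122]
pred tip [247.408868   192.13748179] base [248.04213124 194.04529025] hole under [246.65909673 191.99373406]
pred big tip [197.14818589 195.01336283] base [199.05285848 196.85359831]
[[208 207 208 209 211 211 210 208 207 208]
 [207 208 212 213 215 215 212 209 208 207]
 [208 210 219 110  99 218 217 212 209 208]
 [210 212 222 116 108 143 141 211 209 208]
 [210 212 218 116 244 188 181 228 211 208]
 [210 210 221 125 164 177 135 253 217 208]
 [210 208 237 201 145 151 136 252 223 209]
 [210 208 226 254 176 142 205 250 167 207]
 [212 209 207 212 250 251 241 203 209 211]
 [211 208 207 206 240 222 211 209 210 212]]
[[204 204 205 201 202 206 208 207 206 205 207 207 204]
 [203 204 204 203 208 211 213 212 210 207 208 208 204]
 [203 204 205 208 212 112 105 102 210 209 209 208 204]
 [204 205 208 211 110 106 109 124 105 166 205 205 204]
 [204 205 210 178 117 168 153 133 122 255 218 202 203]
 [202 206 212 105 173 255 226 169 140 173 253 205 204]
 [201 202 208 161 155 223 207 183 151 150 253 173 202]
 [201 202 207 190 148 175 184 173 154 158 252 218 204]
 [201 205 204 229 239 157 158 158 145 202 255 209 205]
 [204 204 203 201 245 230 172 177 208 250 199 202 206]
 [204 204 204 203 201 242 243 253 249 222 204 206 208]]
[[244 244 244 245 245 245 245 245 245 245 245]
 [245 245 245 246 248 250 250 248 246 245 245]
 [244 245 246 249 252 210 231 252 249 245 244]
 [243 244 247 229 198 112 110 162 247 245 243]
 [243 245 250 218 242 128 117 108 240 247 245]
 [245 246 251 190 115 115 254 224 249 247 246]
 [245 245 249 246 197 123 106 222 249 245 244]
 [244 245 246 249 251 244 241 252 247 246 245]
 [245 245 245 246 247 249 248 247 245 245 244]
 [244 244 244 244 245 245 245 244 244 245 245]]
```

Emit:
servo_tool:
  steps:
    - [0.0008,-0.0028,0,0,0]
    - [0.0008,-0.0028,-0.004,0,0]
    - [0.0008,-0.0028,-0.01,0,0]
    - [0.0008,-0.0028,-0.016,0,0]
    - [0.0008,-0.0028,-0.02,0,0]
    - [0.0008,-0.0028,-0.02,0,0]

```text
time: 8.05
tcp_pos: [0.4997, 0.1751, 0.0707]
tcp_rot: [-0.0, 0.683, 0.731, -0.0]
ft_force: [0.8, 0.1, -3.6]
width: 0.148
grip_force: 58.8
```

```bash
cat > look.py <<'E'
from h import *
o=manip.get_obs();print(o["time"],o["tcp_pos"],o["tcp_rot"],o["ft_force"],o["ft_torque"]);T=manip.get_image("top")
def dark(im,u,v,z,n,r=5):
    g=cv2.cvtColor(im["image"],cv2.COLOR_BGR2GRAY)[v-r:v+r+1,u-r:u+r+1].astype(float)
    w=np.clip(np.percentile(g,70)*.93-g,0,None);yy,xx=np.mgrid[v-r:v+r+1,u-r:u+r+1]
    q=((w*xx).sum()/w.sum(),(w*yy).sum()/w.sum());print(n,np.round(q,2),(px2w(im,q,z)*1000).round(1)[:2])
zt=o["tcp_pos"][2]-.0353+.008
p=[int(round(x)) for x in w2px(T,[.5036,.1195,zt-.002])];dark(T,*p,zt-.002,"T small")
print(cv2.cvtColor(T["image"],cv2.COLOR_BGR2GRAY)[187:198,241:253])
E
python3 look.py
```

```text
8.05 [0.49969264 0.17507722 0.07071757] [-2.00560799e-04  6.82758611e-01  7.30643824e-01 -4.90824783e-04] [ 0.76772364  0.08363079 -3.58252322] [-0.0452828   0.01518992  0.03058344]
T small [247.31 192.28] [503.4 119.7]
[[243 243 243 243 243 243 243 244 244 244 243 243]
 [244 244 244 244 244 245 245 246 245 245 245 245]
 [245 245 245 246 247 249 250 250 248 246 245 245]
 [244 245 245 247 251 254 210 222 250 249 245 244]
 [243 243 244 248 234 127 107 111 165 252 245 243]
 [244 244 245 251 213 117 255 213 112 249 247 244]
 [245 245 246 252 206 127 181 197 123 251 248 245]
 [245 245 245 249 246 173 122 150 222 251 245 244]
 [245 245 245 246 250 255 253 251 252 248 246 245]
 [245 245 245 245 246 247 248 247 246 245 244 245]
 [244 245 245 244 244 245 245 245 245 244 245 245]]
```

Emit:
servo_tool:
  steps:
    - [0,0,-0.003,0,0]
    - [0,0,-0.006,0,0]
    - [0,0,-0.01,0,0]
    - [0,0,-0.013,0,0]
    - [0,0,-0.016,0,0]
    - [0,0,-0.016,0,0]

```text
time: 8.6
tcp_pos: [0.5, 0.1751, 0.063]
tcp_rot: [-0.0, 0.683, 0.731, -0.0]
ft_force: [1.1, 0.6, -4.5]
width: 0.151
grip_force: 58.8
```

Emit:
servo_tool:
  steps:
    - [0,0,-0.003,0,0]
    - [0,0,-0.006,0,0]
    - [0,0,-0.008,0,0]
    - [0,0,-0.01,0,0]
    - [0,0,-0.01,0,0]

```text
time: 9.02
tcp_pos: [0.5, 0.1751, 0.0581]
tcp_rot: [-0.0, 0.683, 0.731, -0.0]
ft_force: [0.2, 0.3, -4.9]
width: 0.155
grip_force: 58.8
```

```bash
python3 look.py
```

```text
9.0167 [0.49998483 0.17513762 0.05809445] [-5.15896226e-05  6.82769589e-01  7.30633740e-01 -1.52916501e-04] [ 0.22468663  0.31583257 -4.87777774] [ 0.01433683 -0.02033973  0.00399539]
T small [247.55 192.85] [504.2 119.9]
[[244 244 243 244 243 243 243 243 243 243 242 243]
 [244 244 244 244 244 244 244 244 244 244 244 244]
 [245 244 245 245 245 246 247 247 247 246 245 245]
 [245 245 245 245 247 251 253 253 252 248 246 245]
 [245 245 245 246 251 242 122 136 219 251 246 244]
 [243 244 244 247 247 106 253 209 104 241 247 244]
 [244 244 245 248 226 133 182 200 153 232 248 245]
 [245 245 246 248 249 219 160 168 160 250 248 245]
 [245 245 245 246 250 227 140 169 222 250 246 244]
 [245 245 245 245 247 251 255 255 251 248 246 245]
 [245 245 245 245 245 246 246 246 246 245 245 245]]
```

Emit:
servo_tool:
  steps:
    - [0,0,-0.001,0,0]
    - [0,0,-0.002,0,0]
    - [0,0,-0.002,0,0]
    - [0,0,-0.002,0,0]

```text
time: 9.4
tcp_pos: [0.5002, 0.1752, 0.0574]
tcp_rot: [0.0, 0.683, 0.731, 0.0]
ft_force: [-0.5, 0.0, -2.9]
width: 0.151
grip_force: 58.9
```

Emit:
servo_tool:
  steps:
    - [0,0,-0.001,0,0]
    - [0,0,-0.002,0,0]
    - [0,0,-0.002,0,0]
    - [0,0,-0.002,0,0]

```text
time: 9.73
tcp_pos: [0.5002, 0.1752, 0.0573]
tcp_rot: [-0.0, 0.683, 0.731, 0.0]
ft_force: [-4.6, -1.0, 10.2]
width: 0.152
grip_force: 60.9
```

Emit:
servo_tool:
  steps:
    - [0,0,0.001,0,0.4]
    - [0,0,0.001,0,0.5]
    - [0,0,0.001,0,0.5]
    - [0,0,0.001,0,0.5]
    - [0,0,0.001,0,0.5]
    - [0,0,0.001,0,0.5]

```text
time: 10.23
tcp_pos: [0.5002, 0.1752, 0.0567]
tcp_rot: [0.0, 0.683, 0.731, 0.0]
ft_force: [0.4, 0.1, 1.1]
width: 0.5
grip_force: 0.0
```

Emit:
servo_tool:
  steps:
    - [0,0,0.02,0,0.5]
    - [0,0,0.06,0,0.5]
    - [0,0,0.12,0,0.5]
    - [0,0,0.18,0,0.7]
    - [0,0,0.22,0,0.7]
    - [0,0,0.22,0,0.7]

```text
time: 10.73
tcp_pos: [0.5028, 0.1758, 0.1715]
tcp_rot: [0.001, 0.683, 0.73, 0.004]
ft_force: [0.6, -0.2, 0.4]
width: 0.698
grip_force: 0.0
```

Run:
```python
from h import *
T=manip.get_image("top");S=manip.get_image("side")
def c(I,u,v,w,h):return cv2.resize(I["image"][v:v+h,u:u+w],(400,int(400*h/w)),interpolation=cv2.INTER_CUBIC)
cv2.imwrite("pics/m3.png",np.hstack([c(T,150,145,120,120),c(S,260,120,90,90)]))
```

```text
(no output)
```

View pics/m3.png

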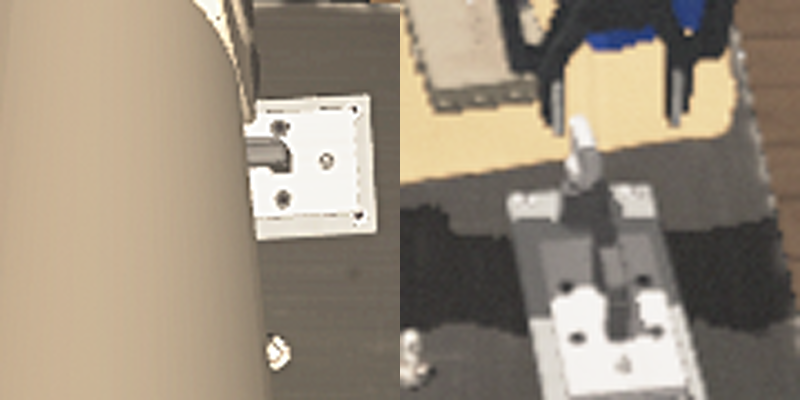

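Template is home: in the top view the small pin sits in its hole (247,193), and in the side view the plate lies flat on the blank. The wing is pointing roughly along the jig axis, so next I go to the screw.

Emit:
servo_tool:
  steps:
    - [-0.004,0.05,0,0,0.7]
    - [-0.008,0.11,0,0.02,0.7]
    - [-0.012,0.17,0,0.02,0.7]
    - [-0.016,0.22,0,0.02,0.7]
    - [-0.016,0.234,0,0.02,0.7]
    - [-0.016,0.234,-0.05,0.02,0.7]
    - [-0.016,0.234,-0.09,0.02,0.7]
    - [-0.016,0.234,-0.1,0.02,0.7]

```text
time: 11.5
tcp_pos: [0.4897, 0.2905, 0.1131]
tcp_rot: [-0.0, 0.677, 0.736, -0.003]
ft_force: [-0.7, -0.6, 0.3]
width: 0.704
grip_force: 0.0
```

Run:
```python
from h import *
o=manip.get_obs();print(o["tcp_pos"],o["tcp_rot"],o["joint_pos"])
a=o["tcp_rot"];print(np.degrees(np.arctan2(2*a[2]**2-1,2*a[1]*a[2])))
S=manip.get_image("side")
for d in manip.recognise(S,"screw_grip"):print(d)
cv2.imwrite("pics/m4.png",cv2.resize(S["image"][100:200,245:345],(600,600),interpolation=cv2.INTER_CUBIC))
```

```text
[0.48970682 0.29053527 0.11307325] [-3.85384749e-04  6.76945509e-01  7.36025300e-01 -3.37448272e-03] [-1.02131724  0.50265954  0.49204258  1.94120608 -0.32710735  0.78331983
 -0.26110639]
4.78790741792238
{'location': [0.4882, 0.2827, 0.0714], 'p': 0.47}
```

View pics/m4.png

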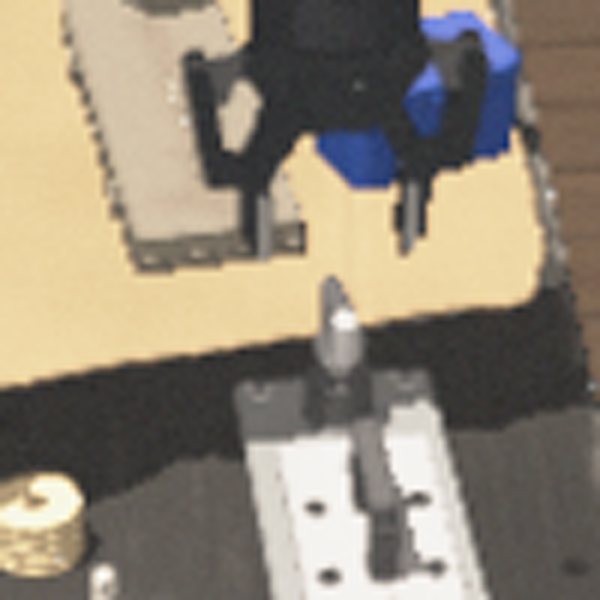

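The fingers straddle the wing (finger px 262 and 408 in the crop, wing at 338), so I'll descend and grip.

Emit:
servo_tool:
  steps:
    - [0.003,0.002,-0.03,0,0.7]
    - [0.003,0.002,-0.06,0,0.7]
    - [0.003,0.002,-0.085,0,0.7]
    - [0.003,0.002,-0.095,0,0.7]
    - [0.003,0.002,-0.095,0,0.7]
    - [0.003,0.002,-0.095,0,0.7]

```text
time: 12.1
tcp_pos: [0.494, 0.293, 0.0697]
tcp_rot: [0.0, 0.677, 0.736, 0.0]
ft_force: [-0.3, -0.3, -0.5]
width: 0.697
grip_force: 0.0
```

Emit:
servo_tool:
  steps:
    - [0,0,0,0,0.4]
    - [0,0,0,0,0.2]
    - [0,0,0,0,0]
    - [0,0,0,0,0]
    - [0,0,0,0,0]
    - [0,0,0,0,0]
    - [0,0,0,0,0]
    - [0,0,0,0,0]
  force: 30

```text
time: 12.77
tcp_pos: [0.4922, 0.2935, 0.0698]
tcp_rot: [-0.001, 0.677, 0.736, -0.001]
ft_force: [-5.0, 0.0, 8.1]
width: 0.135
grip_force: 32.6
```

```bash
cat > st.py <<'E'
from h import *
o=manip.get_obs();a=o["tcp_rot"]
print(o["time"],o["tcp_pos"].round(4),"yaw",np.degrees(np.arctan2(2*a[2]**2-1,2*a[1]*a[2])).round(2),o["ft_force"].round(1),o["ft_torque"].round(3),o["width"],o["grip_force"],o["joint_pos"].round(2))
E
python3 st.py
```

```text
12.7667 [0.4922 0.2935 0.0698] yaw 4.81 [-5.   0.   8.1] [-0.162  1.162 -0.047] 0.13477709804364757 32.606569826602936 [-0.99  0.57  0.45  1.96 -0.38  0.7  -0.22]
```

Emit:
servo_tool:
  steps:
    - [0,0,0,-0.06,0]
    - [0,0,0,-0.16,0]
    - [0,0,0,-0.28,0]
    - [0,0,0,-0.4,0]
    - [0,0,0,-0.52,0]
    - [0,0,0,-0.64,0]
    - [0,0,0,-0.76,0]
    - [0,0,0,-0.84,0]

```text
time: 13.43
tcp_pos: [0.4929, 0.2933, 0.0698]
tcp_rot: [-0.0, 0.88, 0.475, -0.001]
ft_force: [-2.7, -0.8, 5.9]
width: 0.13
grip_force: 32.4
```

```bash
python3 st.py
```

```text
13.4333 [0.4929 0.2933 0.0698] yaw -33.26 [-2.7 -0.8  5.9] [-0.278  0.715  0.097] 0.13048071122309213 32.38696575164795 [-1.11  0.61  0.63  1.96 -0.53  0.73 -0.75]
```

Emit:
servo_tool:
  steps:
    - [0,0,0,-0.04,0]
    - [0,0,0,-0.08,0]
    - [0,0,0,-0.12,0]
    - [0,0,0,-0.16,0]
    - [0,0,0,-0.18,0]
    - [0,0,0,-0.18,0]

```text
time: 13.93
tcp_pos: [0.493, 0.2932, 0.0698]
tcp_rot: [-0.0, 0.911, 0.413, -0.001]
ft_force: [-4.5, -1.1, 6.2]
width: 0.133
grip_force: 32.4
```

```bash
python3 st.py
```

```text
13.9333 [0.493  0.2932 0.0698] yaw -41.16 [-4.5 -1.1  6.2] [-0.292  0.688  0.003] 0.13284119481635925 32.40060210227966 [-1.14  0.63  0.66  1.97 -0.56  0.74 -0.85]
```

Emit:
servo_tool:
  steps:
    - [0,0,0,-0.02,0]
    - [0,0,0,-0.04,0]
    - [0,0,0,-0.04,0]
    - [0,0,0,-0.04,0]

```text
time: 14.27
tcp_pos: [0.493, 0.2932, 0.0698]
tcp_rot: [-0.0, 0.916, 0.4, -0.001]
ft_force: [-1.9, -1.7, 6.9]
width: 0.131
grip_force: 33.5
```

```bash
python3 st.py
```

```text
14.2667 [0.493  0.2932 0.0698] yaw -42.82 [-1.9 -1.7  6.9] [-0.405  0.649  0.499] 0.13105069504098613 33.45418989658356 [-1.14  0.63  0.67  1.97 -0.57  0.74 -0.88]
```

Emit:
servo_tool:
  steps:
    - [0,0,0,-0.02,0]
    - [0,0,0,-0.03,0]
    - [0,0,0,-0.03,0]
    - [0,0,0,-0.03,0]

```text
time: 14.6
tcp_pos: [0.493, 0.2932, 0.0698]
tcp_rot: [-0.0, 0.921, 0.39, -0.001]
ft_force: [-3.5, -0.8, 7.2]
width: 0.131
grip_force: 41.1
```

```bash
python3 st.py
```

```text
14.6 [0.493  0.2932 0.0698] yaw -44.09 [-3.5 -0.8  7.2] [-0.383  0.665  0.934] 0.131058369934277 41.12918972969055 [-1.14  0.63  0.68  1.97 -0.58  0.75 -0.89]
```

Emit:
servo_tool:
  steps:
    - [0,0,0,0.06,0]
    - [0,0,0,0.18,0]
    - [0,0,0,0.3,0]
    - [0,0,0,0.44,0]
    - [0,0,0,0.58,0]
    - [0,0,0,0.72,0]
    - [0,0,0,0.86,0]
    - [0,0,0,1,0]

```text
time: 15.27
tcp_pos: [0.4923, 0.2935, 0.0698]
tcp_rot: [-0.001, 0.701, 0.714, -0.001]
ft_force: [-6.0, 0.0, 6.6]
width: 0.133
grip_force: 32.5
```

Emit:
servo_tool:
  steps:
    - [0,0,0,0.14,0]
    - [0,0,0,0.28,0]
    - [0,0,0,0.42,0]
    - [0,0,0,0.56,0]
    - [0,0,0,0.7,0]
    - [0,0,0,0.84,0]
    - [0,0,0,0.95,0]
    - [0,0,0,0.95,0]

```text
time: 15.93
tcp_pos: [0.4916, 0.2932, 0.0698]
tcp_rot: [-0.002, 0.393, 0.92, -0.001]
ft_force: [-7.8, -1.6, 9.2]
width: 0.133
grip_force: 32.8
```

```bash
python3 st.py
```

```text
15.9333 [0.4916 0.2932 0.0698] yaw 43.77 [-7.8 -1.6  9.2] [-0.213  1.558  0.022] 0.1325339534120099 32.782822251319885 [-0.85  0.54  0.27  1.95 -0.22  0.68  0.32]
```

Emit:
servo_tool:
  steps:
    - [0,0,0,0.05,0]
    - [0,0,0,0.09,0]
    - [0,0,0,0.09,0]
    - [0,0,0,0.09,0]

```text
time: 16.27
tcp_pos: [0.4915, 0.2931, 0.0698]
tcp_rot: [-0.002, 0.362, 0.932, -0.001]
ft_force: [-8.6, -1.8, 10.1]
width: 0.13
grip_force: 32.9
```

```bash
python3 st.py
```

```text
16.2667 [0.4915 0.2931 0.0698] yaw 47.58 [-8.6 -1.8 10.1] [-0.311  1.627  0.086] 0.12956352446392075 32.895492911338806 [-0.84  0.54  0.25  1.95 -0.21  0.68  0.37]
```

Emit:
servo_tool:
  steps:
    - [0,0,0,0.005,0.2]
    - [0,0,0,0.005,0.4]
    - [0,0,0,0.005,0.5]
    - [0,0,0,0.005,0.5]
    - [0,0,0,0.005,0.5]
    - [0,0,0,0.005,0.5]

```text
time: 16.77
tcp_pos: [0.4938, 0.2932, 0.0693]
tcp_rot: [0.0, 0.36, 0.933, 0.0]
ft_force: [0.2, -0.5, 0.1]
width: 0.497
grip_force: 0.0
```

Emit:
servo_tool:
  steps:
    - [0,0,0.03,0,0.5]
    - [0,0,0.08,0,0.5]
    - [0,0,0.14,0,0.5]
    - [0,0,0.2,0,0.5]
    - [0,0.05,0.26,0,0.5]
    - [-0.05,0.12,0.3,0,0.5]
    - [-0.1,0.2,0.32,0,0.5]
    - [-0.15,0.27,0.32,0,0.5]

```text
time: 17.43
tcp_pos: [0.427, 0.419, 0.2315]
tcp_rot: [0.001, 0.362, 0.932, 0.002]
ft_force: [1.2, 1.2, -1.0]
width: 0.502
grip_force: 0.0
```

Emit:
servo_tool:
  steps:
    - [-0.05,0.07,0,0,0.5]
    - [-0.1,0.14,0,0,0.5]
    - [-0.15,0.2,0,0,0.5]
    - [-0.18,0.24,0,0,0.5]
    - [-0.2,0.26,0,0,0.5]
    - [-0.2,0.26,0,0,0.5]

```text
time: 17.93
tcp_pos: [0.3226, 0.55, 0.2281]
tcp_rot: [-0.001, 0.358, 0.934, -0.0]
ft_force: [-0.0, 0.0, -0.1]
width: 0.498
grip_force: 0.0
```

```bash
python3 st.py
python3 - <<'E'
from h import *
T=manip.get_image("top");S=manip.get_image("side")
def c(I,u,v,w,h):return cv2.resize(I["image"][v:v+h,u:u+w],(400,int(400*h/w)),interpolation=cv2.INTER_CUBIC)
cv2.imwrite("pics/m5.png",np.hstack([c(T,150,150,120,120),c(S,235,125,120,120)]))
E
```

```text
17.9333 [0.3226 0.55   0.2281] yaw 48.08 [-0.   0.  -0.1] [-0.049 -0.03   0.028] 0.49763833579692546 0.0 [-1.3   0.43  0.22  1.67 -0.11  1.05 -0.21]
```

View pics/m5.png

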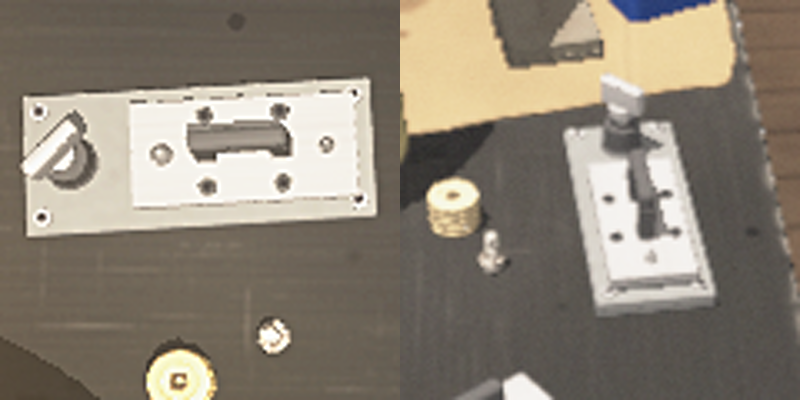

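The template is home on both pins (top view: pins in their holes at panel px (162,154) and (326,144)). The wing is about 45° past the jig axis, which matches a quarter turn from the stop, and the cap and bolt are undisturbed.

```bash
python3 -c "from plant import manip;print(manip.job_done())"
```

```text
the job is handed in; nothing more can be done
None
```

The job is handed in at about 18 s: the template lies flat on both pins, the thumbscrew was bottomed and backed off about a quarter turn (89–90° by tool yaw), and the cap and bolt looked undisturbed in the last pictures (the float lid was out of view); no verdict came back.

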